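Close up the soap caddy

ROBOT

A 6-joint arm with a two-finger parallel gripper is mounted at the origin on the work surface. World frame = base frame: x ahead of the robot, y to its left, z up, the work surface at z = 0. Lengths are in m, angles in rad, forces in N, time in s.
With the tool pointing down it reaches from about 0.35 to 0.95 m from the base axis. Payload 17.4 kg.
Tool frame: the origin (TCP) lies midway between the tips of the shut fingers; the grasp point (between the pads) lies 19 mm behind it (env.grasp_offset is the distance from the TCP to the grasp point, in m); z points along the fingers, y is the direction in which the jaws open and shut (so a half turn about z gives the same grasp; the last joint's range is limited). The gripper opens to 93 mm and grips with 3 to 60 N. Pads are 15 mm wide; open, the fingers measure 128 mm over their backs; the gripper's body (75 mm by 188 mm) begins 65 mm behind the grasp point.
Start: joints at [-1.143, 0.116, 1.442, -0, 1.584, -0.038], TCP at [0.303, -0.603, 0.219] pointing down, gripper open.
Joint ranges: [-2.83, 2.83], [-0.83, 2.19], [0.07, 2.5], [-1.14, 4.28], [0.01, 3], [-2.97, 2.97]. Speed limits (rad/s): [1.89, 1.89, 2.22, 3.14, 3.14, 3.14].

INTERFACE

Orientations are given as a 3x3 rotation matrix whose columns are the frame's x, y, z axes.
In Python, from workcell import monitor, optics, sign_off, nets, env gives the robot as it stands.
- The arm moves only by the shell command python3 -m creep 'ROWS'. ROWS is JSON, a list of rows, each an object with "grip": the gripper command: -1 is shut, 1 is fully open, values between are in proportion; "slide": the shift along the tool's x, y, z in cm, a list of three; "roll": the turn about the tool's z in rad. In form: [{"grip": grip, "slide": [x, y, z], "roll": roll}, ...]. A call has 1 to 10 rows; each row shifts and turns the commanded pose from where the row before left it, along the tool's axes as they then stand; what a row does not reach is not made up. A row lasts 1/8 s, in which the tool goes at most 62.5 mm and 10.7 degrees, less where a joint would pass 70% of its speed; a pose out of reach is approached as far as the arm can. A call with a gripper value outside its range is refused whole. The fingers move at their own pace and stop on an object; the grip force is fixed at half the most. Time passes only in rows, so rows that do not move let the fingers close. It gives the time, the measured TCP pose, the force and the opening at its end, in the units of the state.
- monitor.observe(): the state, without advancing time (a new reading comes with each control period).
- optics.camera(name): name is "scene" or "top"; returns a dict with "frame" (400x640x3 uint8, red, green, blue), "camera_matrix" (3x3 intrinsics, pixels), "distortion" ([k1, k2, p1, p2, k3] as OpenCV has them; the pictures are not rectified), "R" (3x3) and "t" (3): a world point X has camera coordinates R X + t. Camera axes: x right, y down, z forward; pixel columns grow to the right and rows downward; lengths in m; the calibration is good to about 2 mm. A picture is of the moment at which its call begins. There is no depth.
- sign_off(): hands the job in, once; it reports no verdict.
Trained networks look in a picture, given as the dict that the camera call returned (one of the last four; its "shot" number tells which), for a name from the list of things; names that differ only in an ending like _2 or _b are one class to them, and where a whole thing is asked for, a point or a joint stands for the part that bears it (a point fixed in the world has none). Each returns a list of dicts, best first, with "confidence" (0 to 1); they miss things now and then, are a little off and sometimes report something else, mostly with a low value. They report only what shows in the picture. A call takes as long as a camera call. They do not tell look-alikes from the thing itself.
- nets.find_in(picture, label): "location" ([x, y, z] in m, in world coordinates, good to about 4 mm: the middle of the surface that is visible of it).
- nets.place_of(picture, label): "location" ([x, y, z] in m, in world coordinates, good to about 4 mm: a listed point, or the origin of a listed thing).
The state is a dict: "clock": time; "qpos": joint angles; "joint_velocities": joint speeds; "tau": joint torques, N m; "tool_pos": TCP position; "ee_rot": TCP orientation; "wrist_force": force on the tool from outside, world axes, zero at the start; "wrist_torque": the same for the moment, N m; "grip_width": finger opening in m.
Only numpy, scipy, OpenCV 4.12 (cv2) and the standard library are available. Lean on these libraries where they do the work, as an engineer would, in place of code of your own. Each camera call takes 0.05 s, during which the arm holds its last target.

TASK

Close up the soap caddy on the drainboard by pushing with the fingertips only: push its drip tray fully home, and slide its loose frosted cover along its rails all the way to the end over the compartment that holds the bar of soap, leaving the brush's compartment open. Do the two pushes in either order; do not lift or tip the cover out of its rails, leave the soap and brush in their compartments, and leave the cup tree, jar, mug and bottle where they stand.

Things in the scene. Friction and masses are not known exactly. Their poses are not given: they have to be found in the camera images.
- caddy: Pale grey plastic soap caddy, fixed, 104 (x) by 210 (y) mm, 66 high. Origin: centre of its underside, on the work surface; z up; the tray comes out along -x. Two open compartments, 86 by 93 mm, centres at y = +49.5 and -49.5 mm, floor at z = 34 mm. The cover lies on a ledge at z = 60 mm between rails up to z = 66 mm; it slides along y until end walls stop it with its centre at y = +52 or -52 mm.
- tray (a joint): How far the drip tray is out, in m: 0 fully home against its stop, grows as it comes out along the caddy's -x, at most 0.06. Slides with about 1 N of friction and stays where it is left.
- tray_front (a point): Middle of the front face of the drip tray's plain front panel, 196 mm wide (caddy's y), 12 mm thick, from 4 to 28 mm above the work surface; this point is 16 mm above it. With the tray home it lies at x = -64 mm in the caddy's frame, 12 mm in front of the basin. Axes as the caddy's.
- cover_ridge (a point): Centre of the grey ridge in the middle of the cover: 44 mm long (x), 10 thick (y), 18 high, top 83 mm and this point 74 mm above the work surface. The cover is a loose frosted plate, 92 (x) by 98 (y) by 5 mm, about 130 g, its top 65 mm above the work surface. Axes as the caddy's, within 2 mm of play. It starts near the middle, partly over both compartments.
- soap_mid (a point): Centre of the bar of soap, a cream bar with well rounded edges, 50 by 74 by 22 mm, loose on the floor of one of the compartments; long side along its y.
- brush_mid (a point): Centre of the nail brush, a wooden block 40 by 76 mm with bristles below, 22 mm high in all, loose in the other compartment.
- cup_tree: Chrome cup tree with four white mugs hanging from it, about 350 mm high and up to 140 mm in radius, loose, 2.2 kg; origin at the centre of its foot. Not to be disturbed.
- jar: Glass storage jar with a steel cap, 90 mm across, 140 mm high, loose; origin at the centre of its underside. Not to be disturbed.
- mug: White ceramic mug standing upright, 80 mm across, 92 mm high, handle to its +y, loose; origin at the centre of its underside. Not to be disturbed.
- bottle: Clear plastic bottle, 62 mm across, 165 mm high, loose; origin at the centre of its underside. Not to be disturbed.
Mind the look-alikes: they are no part of the job. Leave any pink look-alike of the part that bears soap_mid alone.

How it is judged:
By the outcome, as a careful person would: the job done as asked, in the order asked, and still so for the second after the job is handed in, with the robot touching nothing.
It also fails if it takes over 45 s, if anything falls off the work surface, if the arm or the gripper's body presses on something with over 40 N, if the wrist force passes 120 N, or if a joint passes its speed limit or range.

## Working session

There is one attempt and no reset: what is moved stays moved. The work goes in short steps, Python scripts to look and compute and a shell command to move; the robot and the scene stay as the last step left them, time stands still between calls to the robot, and variables do not carry over. Pictures are saved under pics/ and viewed, and the job is handed in when it is done.

```bash
mkdir -p pics; ls; cat > h.py <<'E'
import numpy as np,cv2
from workcell import monitor,optics,sign_off,nets,env
def snap(n,tag):
    p=optics.camera(n); cv2.imwrite(f'pics/{tag}.png',cv2.cvtColor(p['frame'],cv2.COLOR_RGB2BGR)); return p
def proj(p,X):
    X=np.atleast_2d(np.array(X,float)); r,_=cv2.Rodrigues(np.array(p['R'],float))
    return cv2.projectPoints(X,r,np.array(p['t'],float),np.array(p['camera_matrix']),np.array(p['distortion'],float))[0].reshape(-1,2)
def back(p,uv,z):
    K=np.array(p['camera_matrix']);d=np.array(p['distortion'],float)
    n=cv2.undistortPoints(np.array(uv,float).reshape(-1,1,2),K,d).reshape(-1,2)
    R=np.array(p['R']);t=np.array(p['t']);c=-R.T@t
    D=np.c_[n,np.ones(len(n))]@R
    return c+D*((z-c[2])/D[:,2])[:,None]
E
python3 - <<'E'
from h import *
np.set_printoptions(precision=4,suppress=True)
for n in('scene','top'):
    p=snap(n,n+'0')
    print(n, -np.array(p['R']).T@np.array(p['t']))
    for l in ('caddy','tray_front','cover_ridge','soap_mid','brush_mid','cup_tree','jar','mug','bottle'):
        for r in nets.place_of(p,l): print(l,np.round(r['location'],4),round(r['confidence'],2),proj(p,r['location']).round())
s=monitor.observe();print(s['tool_pos'],s['ee_rot'],s['clock'],s['grip_width'])
E
```

```text
pics
scene [0.9452 0.6429 1.1545]
caddy [ 0.5984 -0.0589  0.0001] 0.95 [[286. 199.]]
tray_front [ 0.4995 -0.0424  0.0221] 0.82 [[315. 185.]]
tray_front [ 0.5244 -0.4482  0.001 ] 0.66 [[250. 116.]]
cover_ridge [ 0.5977 -0.047   0.0751] 0.74 [[287. 188.]]
soap_mid [ 0.4865 -0.245   0.0128] 0.68 [[287. 145.]]
soap_mid [ 0.3649 -0.1522  0.0124] 0.68 [[331. 148.]]
soap_mid [ 0.5945 -0.1062  0.045 ] 0.62 [[279. 180.]]
brush_mid [ 0.61   -0.0056  0.0413] 0.56 [[291. 205.]]
cup_tree [ 0.5749  0.4954 -0.0026] 0.81 [[400. 341.]]
jar [ 0.7381 -0.2839  0.0024] 0.93 [[217. 170.]]
mug [ 0.5237 -0.4471 -0.0036] 0.65 [[251. 117.]]
bottle [0.7186 0.2789 0.0011] 0.86 [[311. 303.]]
top [0.4037 0.0261 1.1859]
caddy [ 0.5977 -0.0555  0.    ] 0.87 [[348. 181.]]
caddy [ 0.7381 -0.2816 -0.0002] 0.74 [[427. 134.]]
tray_front [ 0.4986 -0.0371  0.0156] 0.65 [[342. 216.]]
cover_ridge [ 0.6001 -0.0413  0.0738] 0.73 [[345. 176.]]
soap_mid [ 0.3658 -0.1574  0.0113] 0.77 [[385. 265.]]
soap_mid [ 0.6011 -0.109   0.0391] 0.71 [[368. 178.]]
soap_mid [ 0.489  -0.2515  0.011 ] 0.63 [[419. 220.]]
brush_mid [ 0.6129 -0.0123  0.0445] 0.67 [[333. 173.]]
cup_tree [0.5723 0.4938 0.0048] 0.6 [[154. 188.]]
jar [ 0.7359 -0.2813  0.0025] 0.76 [[427. 134.]]
mug [ 0.5229 -0.4471 -0.0005] 0.85 [[487. 209.]]
mug [ 0.5972 -0.0547 -0.0007] 0.67 [[348. 181.]]
mug [ 0.6005 -0.1064  0.0378] 0.38 [[367. 178.]]
bottle [0.713  0.2839 0.0002] 0.57 [[230. 140.]]
[ 0.3032 -0.6031  0.2187] [[ 0.8935  0.4491  0.    ]
 [ 0.4491 -0.8935 -0.    ]
 [-0.      0.     -1.    ]] 1.0 0.09299932148035048
```

```bash
python3 - <<'E'
import cv2
a=cv2.imread('pics/scene0.png')[130:250,210:370];b=cv2.imread('pics/top0.png')[130:250,270:430]
cv2.imwrite('pics/crops0.png',cv2.vconcat([cv2.resize(a[:, :],(0,0),fx=2.5*2,fy=2.5,interpolation=2)]) if 0 else cv2.hconcat([cv2.resize(a,(400,300),interpolation=2),cv2.resize(b,(400,300),interpolation=2)]))
cv2.imwrite('pics/topc.png',cv2.resize(b,(800,600),interpolation=2))
E
```

```text
(no output)
```

View pics/scene0.png

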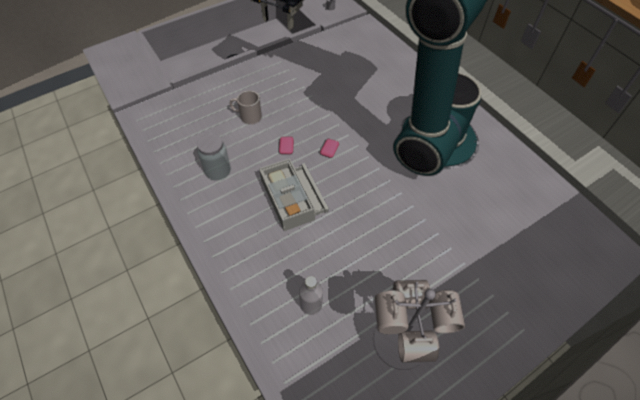

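View pics/top0.png

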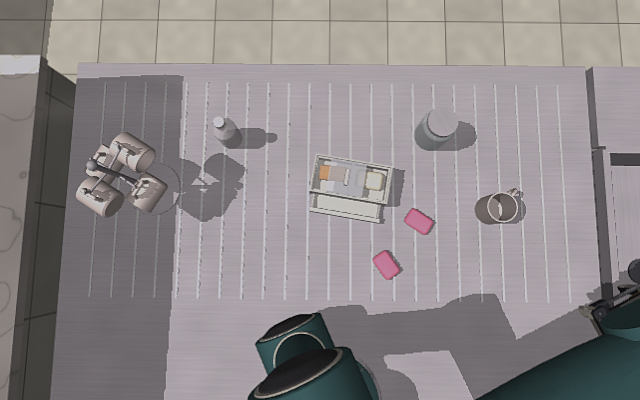

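View pics/topc.png

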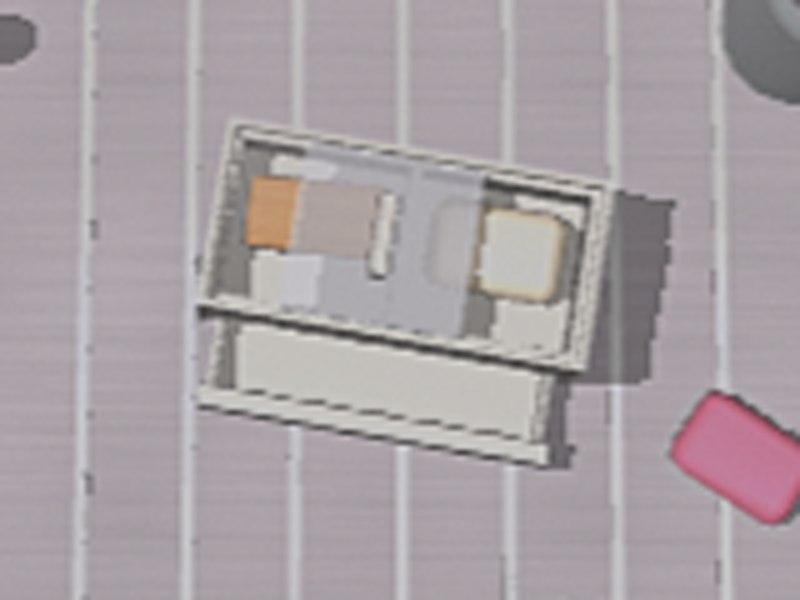

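View pics/crops0.png

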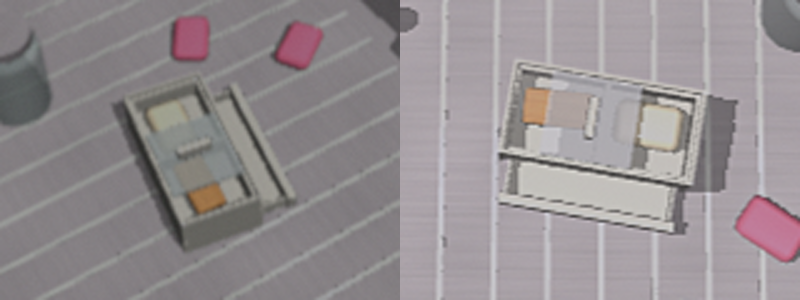

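The top view shows the cream soap in the right (−y) compartment at (374,181). The brush is in the left one at (324,173), the ridge is at (347,177), and the tray panel runs from (310,210) to (379,221). The pink bars at (419,221) and (386,265) are look-alikes, since the real soap is cream and sits in the caddy. The cover therefore has to go to the caddy's −y end.

```bash
python3 - <<'E'
from h import *
np.set_printoptions(precision=4,suppress=True)
p=optics.camera('top')
f=lambda L:np.array([(270+(u-2)/5,130+(v-2)/5) for u,v in L])
c=back(p,f([(233,121),(613,186),(198,305),(584,370)]),.066)  # +x+y,+x-y,-x+y,-x-y
print(c, np.linalg.norm(c[0]-c[1]),np.linalg.norm(c[2]-c[3]),np.linalg.norm(c[0]-c[2]),np.linalg.norm(c[1]-c[3]))
from math import *
M=np.array([(52,105),(52,-105),(-52,105),(-52,-105)])/1000
cm=c[:,:2].mean(0); A=(c[:,:2]-cm)
H=M.T@A;yaw=atan2(H[0,1]-H[1,0],H[0,0]+H[1,1]);print('origin',cm,'yaw',yaw)
Rz=np.array([[cos(yaw),-sin(yaw)],[sin(yaw),cos(yaw)]])
q=lambda X:(np.atleast_2d(X)[:,:2]-cm)@Rz
r=back(p,f([(379,192),(395,197),(388,278),(371,275)]),.083);print('ridge top corners cad',q(r),q(r).mean(0))
t=back(p,f([(198,390),(550,447),(548,466),(198,404)]),.028);print('tray panel',q(t),t)
s=back(p,f([(525,253)]),.056);print('soap',q(s))
print('model->w tray home/now', cm+Rz@[-.064,0],cm+Rz@[0,-.052])
# overlay
def o(x,y,z):
    w=cm+Rz@[x,y];return [w[0],w[1],z]
im=cv2.cvtColor(p['frame'],cv2.COLOR_RGB2BGR)
pts=[o(.052,.105,.066),o(.052,-.105,.066),o(-.052,-.105,.066),o(-.052,.105,.066)]
b=cv2.resize(im[130:250,270:430],(800,600),interpolation=2)
uv=((proj(p,pts)-[270,130])*5+2).astype(int)
cv2.polylines(b,[uv.reshape(-1,1,2)],True,(0,0,255),1)
cv2.imwrite('pics/ov.png',b)
E
```

```text
[[ 0.6609  0.0348  0.066 ]
 [ 0.6272 -0.1696  0.066 ]
 [ 0.5605  0.0524  0.066 ]
 [ 0.5277 -0.1531  0.066 ]] 0.20713538294527867 0.20806475929187518 0.1019573069947353 0.10088605719755113
origin [ 0.5941 -0.0589] yaw -0.16261008479554312
ridge top corners cad [[ 0.0224  0.0198]
 [ 0.0212  0.011 ]
 [-0.0221  0.0076]
 [-0.0221  0.0167]] [-0.0002  0.0138]
tray panel [[-0.0924  0.0979]
 [-0.0902 -0.0972]
 [-0.1006 -0.0977]
 [-0.1     0.0965]] [[ 0.5187  0.0527  0.028 ]
 [ 0.4893 -0.1402  0.028 ]
 [ 0.4789 -0.139   0.028 ]
 [ 0.511   0.0526  0.028 ]]
soap [[ 0.0084 -0.0641]]
model->w tray home/now [ 0.5309 -0.0485] [ 0.5856 -0.1102]
```

View pics/ov.png

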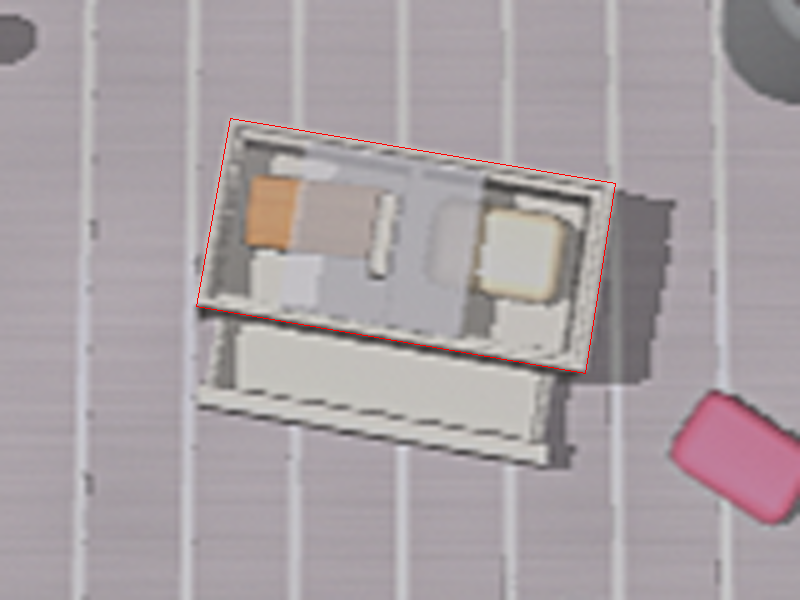

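Overlay fits: the caddy's origin is about (0.595, −0.0585) and its yaw is −0.163. The ridge is at y_c ≈ +14 mm and the tray is about 37 mm out. First I shut the fingers and turn the tool so its x lies along the caddy's x, which needs a roll of about +0.629.

```bash
python3 -m creep '[{"grip":-1,"slide":[0,0,0],"roll":0.157},{"grip":-1,"slide":[0,0,0],"roll":0.157},{"grip":-1,"slide":[0,0,0],"roll":0.157},{"grip":-1,"slide":[0,0,0],"roll":0.157}]'
cat > g.py <<'E'
from h import *
np.set_printoptions(precision=4,suppress=True)
cm=np.array([.595,-.0585]);y=-.163
Rz=np.array([[np.cos(y),-np.sin(y)],[np.sin(y),np.cos(y)]])
def cad(): 
    s=monitor.observe(); print('t',s['clock'],'tcp',np.array(s['tool_pos']),'caddy',(np.array(s['tool_pos'])[:2]-cm)@Rz,'xang',np.arctan2(s['ee_rot'][1][0],s['ee_rot'][0][0]),'F cad',np.array(s['wrist_force'][:2])@Rz,s['wrist_force'][2],'grip',s['grip_width'])
    return s
E
python3 -c "from g import *;cad()"
```

```text
clock: 1.55
tool_pos: [0.3032, -0.6031, 0.2186]
ee_rot: [[0.986, -0.167, -0.0], [-0.167, -0.986, 0.0], [-0.0, -0.0, -1.0]]
wrist_force: [0.4, 0.2, 0.4]
grip_width: 0.0574
t 1.55 tcp [ 0.3032 -0.6031  0.2186] caddy [-0.1996 -0.5847] xang -0.16737056695254324 F cad [0.348  0.3022] 0.39182448521281704 grip 0.057382128433255894
```

```bash
python3 -m creep '[{"grip":-1,"slide":[0.6,-4.5,0],"roll":0},{"grip":-1,"slide":[0.6,-4.5,0],"roll":0},{"grip":-1,"slide":[0.6,-4.5,0],"roll":0},{"grip":-1,"slide":[0.6,-4.5,0],"roll":0},{"grip":-1,"slide":[0.6,-4.5,0],"roll":0},{"grip":-1,"slide":[0.6,-4.5,0],"roll":0},{"grip":-1,"slide":[0.6,-4.5,0],"roll":0},{"grip":-1,"slide":[0.6,-4.5,0],"roll":0},{"grip":-1,"slide":[0.6,-4.5,0],"roll":0},{"grip":-1,"slide":[0.6,-4.5,0],"roll":0}]'
python3 -c "from g import *;cad()"
```

```text
clock: 2.8
tool_pos: [0.4352, -0.1673, 0.2189]
ee_rot: [[0.987, -0.162, 0.001], [-0.162, -0.987, -0.0], [0.001, 0.0, -1.0]]
wrist_force: [0.5, 0.2, 0.8]
grip_width: 0.0003
t 2.8 tcp [ 0.4352 -0.1673  0.2189] caddy [-0.14   -0.1333] xang -0.1623946834918535 F cad [0.4342 0.3223] 0.7710178260717611 grip 0.00029026221374779296
```

```bash
python3 -m creep '[{"grip":-1,"slide":[0,-4.4,0],"roll":0},{"grip":-1,"slide":[0,-4.4,0],"roll":0},{"grip":-1,"slide":[0,-4.4,0],"roll":0},{"grip":-1,"slide":[0,0,4.5],"roll":0},{"grip":-1,"slide":[0,0,4.5],"roll":0},{"grip":-1,"slide":[0,0,4.5],"roll":0},{"grip":-1,"slide":[0,0,3.5],"roll":0},{"grip":-1,"slide":[0,0,2.0],"roll":0},{"grip":-1,"slide":[0,0,0],"roll":0}]'
python3 -c "
from g import *;cad();snap('scene','s1')"
```

```text
clock: 3.92
tool_pos: [0.4555, -0.0383, 0.0275]
ee_rot: [[0.987, -0.162, -0.002], [-0.162, -0.987, 0.0], [-0.002, 0.0, -1.0]]
wrist_force: [0.3, -0.1, 0.6]
grip_width: 0.0001
t 3.925 tcp [ 0.4555 -0.0383  0.0275] caddy [-0.1409 -0.0027] xang -0.16222122740607062 F cad [ 0.3314 -0.092 ] 0.615652211234319 grip 0.00010988016602002382
```

View pics/s1.png

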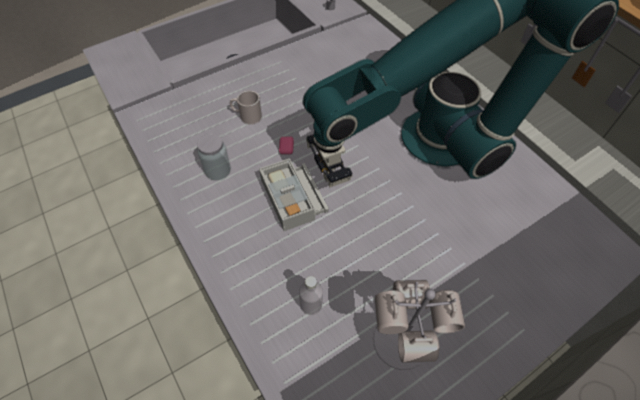

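The fingers at (335,175) stand in front of the tray panel. Now down 1 cm, then push.

```bash
python3 -m creep '[{"grip":-1,"slide":[0,0,1.1],"roll":0},{"grip":-1,"slide":[1.2,0,0],"roll":0},{"grip":-1,"slide":[1.2,0,0],"roll":0},{"grip":-1,"slide":[1.0,0,0],"roll":0},{"grip":-1,"slide":[1.0,0,0],"roll":0},{"grip":-1,"slide":[1.0,0,0],"roll":0},{"grip":-1,"slide":[0.8,0,0],"roll":0},{"grip":-1,"slide":[0,0,0],"roll":0}]'
python3 -c "
from g import *;cad()"
```

```text
clock: 4.97
tool_pos: [0.518, -0.0485, 0.0175]
ee_rot: [[0.987, -0.162, -0.0], [-0.162, -0.987, 0.0], [-0.0, -0.0, -1.0]]
wrist_force: [0.1, 0.2, -0.9]
grip_width: 0.0003
t 4.975 tcp [ 0.518  -0.0485  0.0175] caddy [-0.0776 -0.0026] xang -0.16222836391983964 F cad [0.1023 0.2407] -0.9111053475055306 grip 0.0002502284278640372
```

```bash
python3 -m creep '[{"grip":-1,"slide":[0.2,0,0],"roll":0},{"grip":-1,"slide":[0.2,0,0],"roll":0},{"grip":-1,"slide":[0,0,0],"roll":0}]'
python3 -c "
from g import *;cad()"; python3 -m creep '[{"grip":-1,"slide":[0.15,0,0],"roll":0},{"grip":-1,"slide":[0,0,0],"roll":0}]'
python3 -c "
from g import *;cad()"
```

```text
clock: 5.35
tool_pos: [0.5215, -0.0491, 0.0177]
ee_rot: [[0.987, -0.161, 0.0], [-0.161, -0.987, -0.0], [0.0, 0.0, -1.0]]
wrist_force: [0.1, -0.8, 0.5]
grip_width: 0.0004
t 5.35 tcp [ 0.5215 -0.0491  0.0177] caddy [-0.074  -0.0026] xang -0.16220055451690762 F cad [ 0.1854 -0.7539] 0.5019283757931967 grip 0.0003513546127106888
clock: 5.6
tool_pos: [0.5231, -0.0494, 0.0177]
ee_rot: [[0.987, -0.162, 0.0], [-0.162, -0.987, -0.0], [0.0, 0.0, -1.0]]
wrist_force: [-0.8, 0.3, -0.1]
grip_width: -0.0001
t 5.6 tcp [ 0.5231 -0.0494  0.0177] caddy [-0.0725 -0.0026] xang -0.16221117578052344 F cad [-0.8578  0.2069] -0.05194978681318475 grip -7.552144092560034e-05
```

```bash
python3 -m creep '[{"grip":-1,"slide":[0.15,0,0],"roll":0},{"grip":-1,"slide":[0,0,0],"roll":0}]'
python3 -c "
from g import *;cad()"; python3 -m creep '[{"grip":-1,"slide":[0.15,0,0],"roll":0},{"grip":-1,"slide":[0,0,0],"roll":0}]'
python3 -c "
from g import *;cad()"
```

```text
clock: 5.85
tool_pos: [0.5246, -0.0496, 0.0177]
ee_rot: [[0.987, -0.162, 0.0], [-0.162, -0.987, -0.0], [0.0, 0.0, -1.0]]
wrist_force: [-0.6, -0.6, -0.4]
grip_width: 0.0006
t 5.85 tcp [ 0.5246 -0.0496  0.0177] caddy [-0.0709 -0.0026] xang -0.16221448566856067 F cad [-0.4925 -0.724 ] -0.425396095384189 grip 0.0005717757762699725
clock: 6.1
tool_pos: [0.5248, -0.0496, 0.0176]
ee_rot: [[0.987, -0.161, -0.003], [-0.161, -0.987, 0.0], [-0.003, 0.0, -1.0]]
wrist_force: [-14.4, 1.4, 10.4]
grip_width: 0.0005
t 6.1 tcp [ 0.5248 -0.0496  0.0176] caddy [-0.0708 -0.0026] xang -0.16212469944789207 F cad [-14.4626  -1.0017] 10.407782219133118 grip 0.0004750541962441022
```

The tray met its stop with 14 N at the expected place (finger front x_c ≈ −63 mm). Next I back off, lift, and go over to the brush side of the ridge.

```bash
python3 -m creep '[{"grip":-1,"slide":[-1.5,0,0],"roll":0},{"grip":-1,"slide":[-2,0,0],"roll":0},{"grip":-1,"slide":[0,0,-4],"roll":0},{"grip":-1,"slide":[0,0,-4.5],"roll":0},{"grip":-1,"slide":[0,0,-3.5],"roll":0},{"grip":-1,"slide":[0,-3,0],"roll":0},{"grip":-1,"slide":[3.5,-2.8,0],"roll":0},{"grip":-1,"slide":[3.5,0,0],"roll":0},{"grip":-1,"slide":[3.5,0,0],"roll":0},{"grip":-1,"slide":[0,0,0],"roll":0}]'
python3 -c "
from g import *;cad();snap('scene','s2');p=snap('top','t2')
a=cv2.imread('pics/s2.png')[130:250,210:370];b=cv2.imread('pics/t2.png')[130:250,270:430]
cv2.imwrite('pics/c2.png',cv2.hconcat([cv2.resize(a,(400,300),interpolation=2),cv2.resize(b,(400,300),interpolation=2)]))"
```

```text
clock: 7.35
tool_pos: [0.6052, -0.004, 0.1369]
ee_rot: [[0.987, -0.162, -0.001], [-0.162, -0.987, 0.0], [-0.001, 0.0, -1.0]]
wrist_force: [-0.9, 0.7, 0.1]
grip_width: 0.0003
t 7.35 tcp [ 0.6052 -0.004   0.1369] caddy [0.0012 0.0554] xang -0.16230235986101543 F cad [-1.019   0.5452] 0.05558891217081577 grip 0.000343286351320529
```

View pics/c2.png

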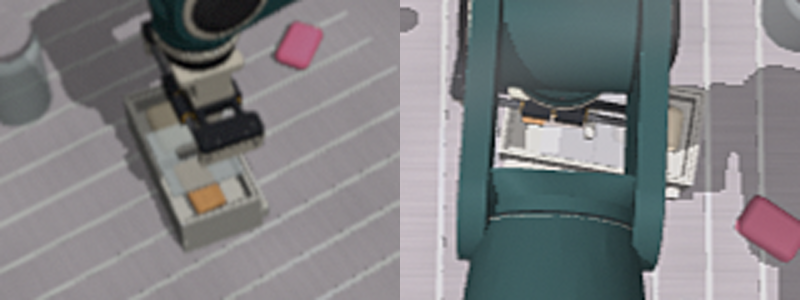

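The tray no longer sticks out in either view, and the shut fingers hover over the brush side of the ridge. Descending to just above the cover.

```bash
python3 -m creep '[{"grip":-1,"slide":[0,0,3.0],"roll":0},{"grip":-1,"slide":[0,0,2.0],"roll":0},{"grip":-1,"slide":[0,0,1.0],"roll":0},{"grip":-1,"slide":[0,0,0.3],"roll":0},{"grip":-1,"slide":[0,0,0],"roll":0}]'
python3 -c "
from g import *;cad();snap('scene','s3')
a=cv2.imread('pics/s3.png')[140:240,230:350];
cv2.imwrite('pics/c3.png',cv2.resize(a,(720,600),interpolation=2))"
```

```text
clock: 8.07
tool_pos: [0.6046, -0.0039, 0.0752]
ee_rot: [[0.987, -0.161, 0.001], [-0.161, -0.987, -0.0], [0.001, -0.0, -1.0]]
wrist_force: [0.1, -0.0, -0.3]
grip_width: 0.0004
t 8.075 tcp [ 0.6046 -0.0039  0.0752] caddy [0.0006 0.0554] xang -0.1622087652464516 F cad [ 0.091  -0.0314] -0.28741910239891044 grip 0.0003909802716737778
```

View pics/c3.png

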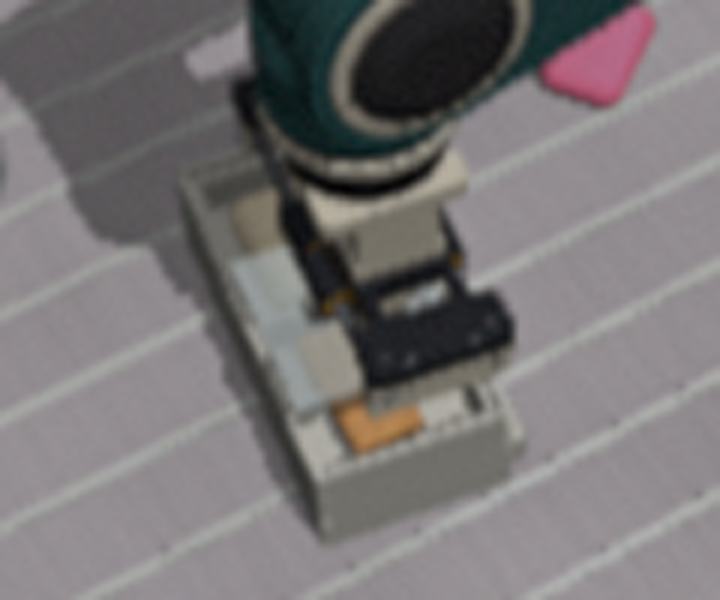

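No contact. Down 4 mm, then push toward the soap end (tool +y).

```bash
python3 -m creep '[{"grip":-1,"slide":[0,0,0.4],"roll":0},{"grip":-1,"slide":[0,0.8,0],"roll":0},{"grip":-1,"slide":[0,0.8,0],"roll":0},{"grip":-1,"slide":[0,0.6,0],"roll":0},{"grip":-1,"slide":[0,0.6,0],"roll":0},{"grip":-1,"slide":[0,0.8,0],"roll":0},{"grip":-1,"slide":[0,0.8,0],"roll":0},{"grip":-1,"slide":[0,0,0],"roll":0}]'
python3 -c "
from g import *;cad();snap('scene','s4');snap('top','t4')
a=cv2.imread('pics/s4.png')[130:250,210:370];b=cv2.imread('pics/t4.png')[130:250,270:430]
cv2.imwrite('pics/c4.png',cv2.hconcat([cv2.resize(a,(400,300),interpolation=2),cv2.resize(b,(400,300),interpolation=2)]))"
```

```text
clock: 9.12
tool_pos: [0.5972, -0.048, 0.0707]
ee_rot: [[0.987, -0.162, -0.0], [-0.162, -0.987, -0.0], [-0.0, 0.0, -1.0]]
wrist_force: [0.6, 0.9, -0.1]
grip_width: 0.0005
t 9.125 tcp [ 0.5972 -0.048   0.0707] caddy [0.0004 0.0107] xang -0.16291506811771095 F cad [0.4345 0.9876] -0.1406485611710543 grip 0.0004624965467836086
```

View pics/c4.png

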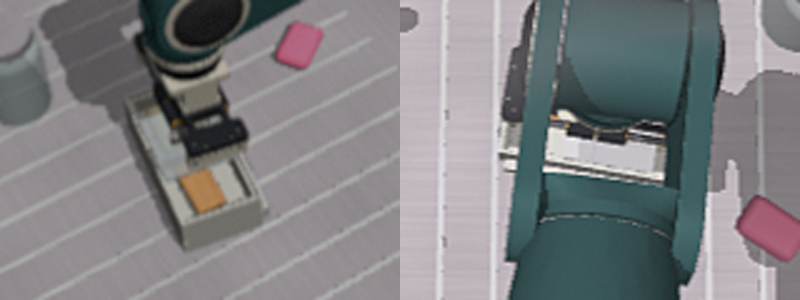

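The cover is moving and the brush is nearly uncovered. About 40 mm to go.

```bash
python3 -m creep '[{"grip":-1,"slide":[0,0.7,0],"roll":0},{"grip":-1,"slide":[0,0.7,0],"roll":0},{"grip":-1,"slide":[0,0.7,0],"roll":0},{"grip":-1,"slide":[0,0.6,0],"roll":0},{"grip":-1,"slide":[0,0.4,0],"roll":0},{"grip":-1,"slide":[0,0.2,0],"roll":0},{"grip":-1,"slide":[0,0,0],"roll":0}]'
python3 -c "
from g import *;cad()"; python3 -m creep '[{"grip":-1,"slide":[0,0.2,0],"roll":0},{"grip":-1,"slide":[0,0.1,0],"roll":0},{"grip":-1,"slide":[0,0,0],"roll":0}]'
python3 -c "
from g import *;cad()"
```

```text
clock: 10.1
tool_pos: [0.5919, -0.08, 0.0707]
ee_rot: [[0.987, -0.162, 0.0], [-0.162, -0.987, -0.0], [0.0, 0.0, -1.0]]
wrist_force: [0.7, -0.1, -0.5]
grip_width: 0.0005
t 10.1 tcp [ 0.5919 -0.08    0.0707] caddy [ 0.0005 -0.0217] xang -0.16236838978780796 F cad [0.6809 0.0245] -0.4652524472585102 grip 0.0004963665112025105
clock: 10.48
tool_pos: [0.5915, -0.0829, 0.0707]
ee_rot: [[0.987, -0.161, -0.0], [-0.161, -0.987, -0.0], [-0.0, 0.0, -1.0]]
wrist_force: [0.8, 0.7, 1.1]
grip_width: 0.0003
t 10.475 tcp [ 0.5915 -0.0829  0.0707] caddy [ 0.0005 -0.0246] xang -0.16216553230475883 F cad [0.6369 0.854 ] 1.0525585000933373 grip 0.0003076003077473666
```

```bash
python3 -m creep '[{"grip":-1,"slide":[0,0.2,0],"roll":0},{"grip":-1,"slide":[0,0.1,0],"roll":0},{"grip":-1,"slide":[0,0,0],"roll":0}]'
python3 -c "
from g import *;cad()"; python3 -m creep '[{"grip":-1,"slide":[0,0.15,0],"roll":0},{"grip":-1,"slide":[0,0,0],"roll":0}]'
python3 -c "
from g import *;cad()"
```

```text
clock: 10.85
tool_pos: [0.591, -0.0859, 0.0707]
ee_rot: [[0.987, -0.162, -0.0], [-0.162, -0.987, -0.0], [0.0, 0.0, -1.0]]
wrist_force: [1.0, -0.1, -0.7]
grip_width: 0.0005
t 10.85 tcp [ 0.591  -0.0859  0.0707] caddy [ 0.0005 -0.0277] xang -0.16232414877012785 F cad [1.0191 0.0681] -0.7308971167422368 grip 0.0005169337212558426
clock: 11.1
tool_pos: [0.5907, -0.0874, 0.0707]
ee_rot: [[0.987, -0.162, 0.0], [-0.162, -0.987, -0.0], [0.0, 0.0, -1.0]]
wrist_force: [-0.9, 1.0, -0.4]
grip_width: 0.0003
t 11.1 tcp [ 0.5907 -0.0874  0.0707] caddy [ 0.0005 -0.0292] xang -0.1622567518088406 F cad [-1.0323  0.8921] -0.4065325356737193 grip 0.0003105241962968753
```

```bash
python3 -m creep '[{"grip":-1,"slide":[0,0.15,0],"roll":0},{"grip":-1,"slide":[0,0,0],"roll":0}]'
python3 -c "
from g import *;cad()"; python3 -m creep '[{"grip":-1,"slide":[0,0.1,0],"roll":0},{"grip":-1,"slide":[0,0,0],"roll":0}]'
python3 -c "
from g import *;cad();snap('scene','s5')
a=cv2.imread('pics/s5.png')[140:240,230:350];
cv2.imwrite('pics/c5.png',cv2.resize(a,(720,600),interpolation=2))"
```

```text
clock: 11.35
tool_pos: [0.5907, -0.0884, 0.0707]
ee_rot: [[0.987, -0.161, 0.001], [-0.161, -0.987, 0.001], [0.0, -0.001, -1.0]]
wrist_force: [2.3, 5.0, -0.6]
grip_width: 0.0004
t 11.35 tcp [ 0.5907 -0.0884  0.0707] caddy [ 0.0006 -0.0302] xang -0.16211109193850656 F cad [1.4477 5.3068] -0.5642362549875539 grip 0.00036600339069098857
clock: 11.6
tool_pos: [0.5907, -0.0886, 0.071]
ee_rot: [[0.987, -0.161, 0.001], [-0.161, -0.987, 0.002], [0.001, -0.002, -1.0]]
wrist_force: [2.8, 11.5, 1.1]
grip_width: 0.0005
t 11.6 tcp [ 0.5907 -0.0886  0.071 ] caddy [ 0.0007 -0.0304] xang -0.16180537013607335 F cad [ 0.9397 11.8341] 1.1498550499574742 grip 0.0005285686056811212
```

View pics/c5.png

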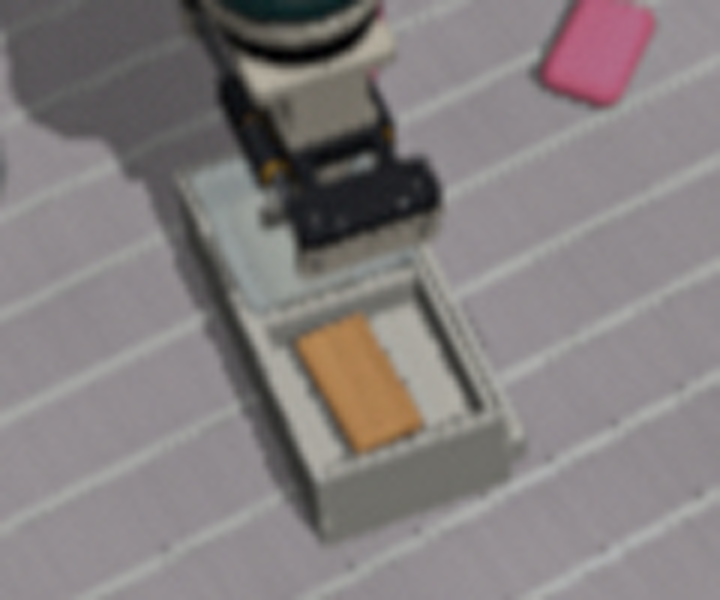

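The cover hit the end wall with 12 N at the expected place, and the brush lies fully open. Now I back off, rise, and clear the view.

```bash
python3 -m creep '[{"grip":-1,"slide":[0,-0.8,0],"roll":0},{"grip":-1,"slide":[0,-1,0],"roll":0},{"grip":-1,"slide":[0,0,-3],"roll":0},{"grip":-1,"slide":[0,0,-4],"roll":0},{"grip":-1,"slide":[0,0,-4],"roll":0},{"grip":-1,"slide":[0,0,-4],"roll":0},{"grip":-1,"slide":[-4.5,0,0],"roll":0},{"grip":-1,"slide":[-4.5,0,0],"roll":0},{"grip":-1,"slide":[-4.5,0,0],"roll":0},{"grip":-1,"slide":[-4,2,0],"roll":0}]'
python3 -m creep '[{"grip":-1,"slide":[-1,4,0],"roll":0},{"grip":-1,"slide":[-1,4,0],"roll":0},{"grip":-1,"slide":[-1,4,0],"roll":0},{"grip":-1,"slide":[-1,4,0],"roll":0},{"grip":-1,"slide":[-1,4,0],"roll":0},{"grip":-1,"slide":[-1,4,0],"roll":0},{"grip":-1,"slide":[0,4,0],"roll":0},{"grip":-1,"slide":[0,4,0],"roll":0},{"grip":-1,"slide":[0,0,0],"roll":0}]'
python3 - <<'E'
from g import *
cad();ps=snap('scene','s6');p=snap('top','t6')
a=cv2.imread('pics/s6.png')[130:250,210:370];b=cv2.imread('pics/t6.png')[130:250,270:430]
cv2.imwrite('pics/c6.png',cv2.hconcat([cv2.resize(a,(400,300),interpolation=2),cv2.resize(b,(400,300),interpolation=2)]))
cv2.imwrite('pics/t6c.png',cv2.resize(b,(800,600),interpolation=2))
for q in(ps,p):
    for l in ('tray_front','cover_ridge','brush_mid','soap_mid','cup_tree','jar','mug','bottle'):
        for r in nets.place_of(q,l): print(l,np.round(r['location'],4),round(r['confidence'],2),(np.array(r['location'])[:2]-cm)@Rz)
E
```

```text
clock: 12.9
tool_pos: [0.416, -0.0626, 0.2206]
ee_rot: [[0.987, -0.16, 0.0], [-0.16, -0.987, -0.0], [0.0, 0.0, -1.0]]
wrist_force: [0.4, -1.1, 1.4]
grip_width: 0.0003
clock: 14.02
tool_pos: [0.3059, -0.371, 0.22]
ee_rot: [[0.987, -0.164, -0.001], [-0.164, -0.987, 0.001], [-0.001, -0.001, -1.0]]
wrist_force: [-0.8, 0.2, 0.3]
grip_width: 0.0005
t 14.025 tcp [ 0.3059 -0.371   0.22  ] caddy [-0.2346 -0.3553] xang -0.16447657784343497 F cad [-0.7851  0.1132] 0.3406336294838968 grip 0.0004994017467793843
cover_ridge [ 0.5873 -0.1087  0.0773] 0.74 [ 0.0005 -0.0508]
brush_mid [ 0.6127 -0.0083  0.0455] 0.52 [0.0093 0.0524]
soap_mid [ 0.4857 -0.2487  0.0112] 0.6 [-0.077  -0.2054]
soap_mid [ 0.3628 -0.1556  0.0137] 0.53 [-0.2134 -0.1335]
cup_tree [0.5763 0.4951 0.0014] 0.69 [-0.1083  0.5432]
jar [ 0.7361 -0.2869 -0.0019] 0.68 [ 0.1763 -0.2025]
jar [ 0.601  -0.0602  0.0021] 0.3 [ 0.0062 -0.0007]
mug [ 0.5241 -0.4488  0.0016] 0.65 [-0.0066 -0.3966]
bottle [ 0.7176  0.2777 -0.0034] 0.92 [0.0664 0.3516]
tray_front [ 0.5332 -0.0444  0.0178] 0.6 [-0.0633  0.0039]
cover_ridge [ 0.5909 -0.1068  0.0737] 0.76 [ 0.0038 -0.0483]
brush_mid [ 0.6113 -0.0122  0.0421] 0.7 [0.0086 0.0483]
soap_mid [ 0.366  -0.1559  0.0135] 0.92 [-0.2102 -0.1333]
soap_mid [ 0.4883 -0.251   0.0106] 0.67 [-0.074  -0.2073]
cup_tree [0.5753 0.4945 0.0016] 0.67 [-0.1092  0.5425]
cup_tree [ 0.5979 -0.0559 -0.0003] 0.36 [0.0024 0.003 ]
jar [ 0.7388 -0.2823  0.0009] 0.95 [ 0.1782 -0.1975]
mug [ 0.526  -0.4492 -0.0039] 0.57 [-0.0047 -0.3967]
bottle [ 0.7177  0.2825 -0.0004] 0.83 [0.0657 0.3564]
```

View pics/t6c.png

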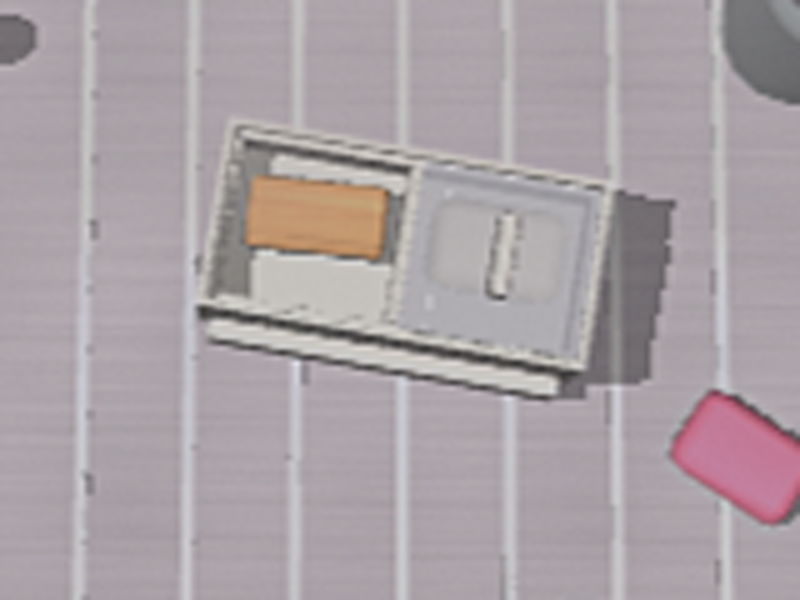

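View pics/s6.png

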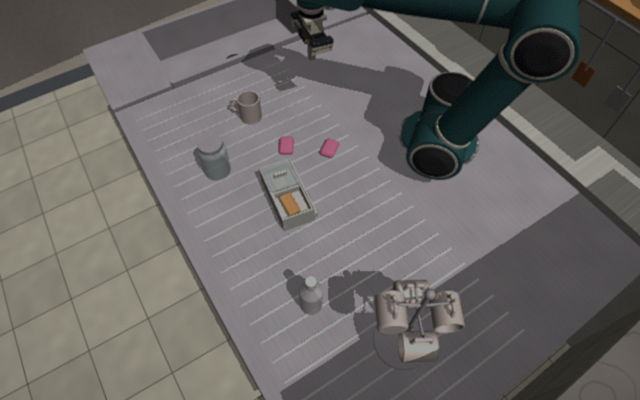

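The cover sits flush over the soap (ridge at crop (503,254)), the brush is open, and the tray panel lies close along the caddy's side. One numeric check before handing in.

```bash
python3 - <<'E'
from g import *
p=optics.camera('top')
f=lambda L:np.array([(270+(u-2)/5,130+(v-2)/5) for u,v in L])
print((back(p,f([(207,340),(557,396)]),.028)[:,:2]-cm)@Rz, (back(p,f([(503,254)]),.083)[:,:2]-cm)@Rz)
sign_off()
E
```

```text
[[-0.0653  0.0973]
 [-0.0627 -0.0972]] [[ 0.     -0.0505]]
the job is handed in; nothing more can be done
```

I pushed the drip tray fully home and slid the cover to the end over the cream soap. The brush's compartment is open, and the job is handed in. It took about 13 s of robot time.

- **Tray:** I pushed it with the shut fingertips until it met its stop at about 14 N. In the last top view its front face lies at x ≈ −64 mm in the caddy's frame, which is the home position.
- **Cover:** I pushed it by the ridge until it met the end wall at about 12 N. The last top view puts the ridge at y ≈ −50.5 mm, against −52 mm expected. The networks gave −51 and −48 mm, all within measuring error. It looks flat in its rails.
- **Soap and brush:** The soap shows through the cover and the brush is still in its compartment. The networks did not report the covered soap, only the two pink look-alikes, so I checked it by eye in the top view.
- **Other items:** The jar, mug, bottle, cup tree and pink bars are where they were, within the networks' scatter of about 5 mm. The networks also gave a few low-confidence stray detections on the caddy, which I disregarded.

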